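# Load the braced sample chest and close its lid

### The arm

A 6-joint arm with a two-finger parallel gripper is mounted at the origin on the work surface. World frame = base frame: x ahead of the robot, y to its left, z up, the work surface at z = 0. Lengths are in m, angles in rad, forces in N, time in s.
With the tool pointing down it reaches from about 0.25 to 0.775 m from the base axis. Payload 4 kg.
Tool frame: the origin (TCP) lies between the finger pads; the fingertips stand 25 mm ahead of it and the grasp point (between the pads) lies 6 mm ahead of it (robot.tip_reach is the z of the fingertips in the tool frame, in m); z points along the fingers, y is the line along which they close (so a half turn about z gives the same grasp; the last joint's range is limited). The gripper opens to 94 mm and grips with 3 to 60 N. Pads are 16 mm wide; open, the fingers measure 119 mm over their backs; the gripper's body (75 mm by 177 mm) begins 78 mm behind the grasp point.
Start: joints at [-1.279, 0.087, 1.371, -0, 1.684, -0.103], TCP at [0.212, -0.508, 0.231] pointing down, gripper open.
Joint ranges: [-3.1, 3.1], [-0.76, 2.03], [0.27, 2.55], [-1.08, 4.22], [0.17, 2.65], [-2.57, 2.57]. Speed limits (rad/s): [2.79, 2.79, 3.14, 3.14, 3.14, 3.14].

### API

Orientations are given as [roll, pitch, yaw] about the fixed x, y, z axes, in that order (R = Rz(yaw) Ry(pitch) Rx(roll)).
In Python, from bench import robot gives the robot as it stands. The module is installed in compiled form; this text tells all that it offers.
- The arm moves only by the shell command python3 -m handwheel 'ROWS'. ROWS is JSON, a list of rows, each a list of 3 entries, a list of its own where there are three numbers: the turn, a rotation vector about the world's x, y, z in units of 90 degrees (1.0 is 90 degrees), then the shift along the world's x, y, z in units of 0.05 m (1.0 is 0.05 m), then the closure, from 0 (fully open) to 1 (shut). A call has 1 to 5 rows; each row shifts and turns the commanded pose from where the row before left it; what a row does not reach is not made up. A row lasts 1/10 s, in which the tool goes at most 50 mm and 8.59 degrees, less where a joint would pass 70% of its speed; a pose out of reach is approached as far as the arm can. A call with a number of a shift or a turn outside -1 to 1 is refused whole. A call with a gripper value outside its range is refused whole. The fingers move at their own pace and stop on an object; the grip force is fixed at half the most. Time passes only in rows, so rows that do not move let the fingers close. It gives the time, the measured TCP pose, the force, the opening and the grip force at its end, in the units of the state.
- robot.get_obs(): the state, without advancing time (a new reading comes with each control period).
- robot.snapshot(name): name is "scene" or "top" or "wrist"; returns (picture, depth): 384x512x3 uint8, red, green, blue; 384x512 float32, m along the optical axis (not along the pixel's ray), 0 where there is no reading.
- robot.calibration(name): a dict with "mtx" (3x3 intrinsics, pixels), "extrinsics" (4x4, takes a point from camera to world coordinates); the wrist camera has in their place "hand_eye" (4x4, takes a point from camera to tool coordinates, whose origin is the TCP and whose axes are the flange's). Camera axes: x right, y down, z forward; pixel columns grow to the right and rows downward; lengths in m; the calibration is good to about 2 mm. A picture is of the moment at which its call begins: read the wrist's pose just before it. calibration takes no time and is no camera call.
- robot.close_job(): hands the job in; it is judged then, once.
Trained networks look in the newest picture that a camera, given by its name, has taken for a name from the list of things; names that differ only in an ending like _2 or _b are one class to them, and where a whole thing is asked for, a point or a joint stands for the part that bears it (a point fixed in the world has none). Each returns a list of dicts, best first, with "p" (0 to 1); they miss things now and then, are a little off and sometimes report something else, mostly with a low value. They report only what shows in the picture. A call takes as long as a camera call. They do not tell look-alikes from the thing itself.
- robot.boxes_of(query, camera): "bbox" ([left, top, right, bottom] in pixels, round what is visible of it).
The state is a dict: "time": time; "joint_positions": joint angles; "qvel": joint speeds; "joint_torque": joint torques, N m; "tool_pos": TCP position; "ee_rot": TCP orientation; "wrist_force": force on the tool from outside, world axes, zero at the start; "wrist_torque": the same for the moment, N m; "width": finger opening in m; "finger_force": force on a finger pad.
Only numpy, scipy, OpenCV 4.12 (cv2) and the standard library are available. Lean on these libraries where they do the work, as an engineer would, in place of code of your own. Each camera call takes 0.05 s, during which the arm holds its last target. There are 200 camera calls.

### The job

Raise the half-open yellow lid of the blue sample chest until its folding brace snaps through straight, and let the lid back down onto it so that the brace is locked and carries it hands-off; do not wrench it when the brace comes taut, or its clamped foot slips. Set the amber jar with the red cap gently upright inside the chest, leaving the other jars alone. Then unload the brace by lifting the lid a little, let go, fold the knee with a light push on its red tab (never force a loaded brace), and lower the lid under control, without letting it fall, until it is fully shut.

Things in the scene. Friction and masses are not known exactly. Their poses are not given: they have to be found in the camera images.
- chest: Open-topped blue chest, fixed, 240 (x) x 210 (y) x 120 mm high, walls and floor 6 mm. Origin: centre of its underside, on the table. Its -x is the front (towards the robot), +x the hinge side, z up; yaw within 0.3 either way. The folding steel brace is outside its -y wall (right side seen from the robot), 115 mm from the middle plane; two links of 100 mm between pins, 16 mm wide.
- lid_hinge (a point): Point on the lid's hinge axis, midway along it: chest frame (120, 0, 123) mm. The axis runs along the chest's y. The hinge is stiff (friction 0.85 N m): the lid (0.8 kg +-15 %, centre of mass about 125 mm from the hinge) stays where it is left above about 0.8 rad and falls shut if let go much below that.
- lid (a joint): Angle of the yellow lid (240 x 210 x 8 mm), rad: 0 shut (level on the rim), growing as its front edge rises; 0.85 to 0.95 at the start. It can be raised to about 1.32 to 1.54, where the brace is pulled straight and stops it (this depends on where the brace's two ends are set: a firm stop, felt at the handle); locked on its brace it rests about 0.12 rad lower than that.
- lid_bar: Lid's black bar handle, round, 12 mm thick, free to roll, parallel to the hinge, 92 mm between its posts, 41 mm off the lid's outer face. Origin: middle of the bar. At lid angle t it lies from the hinge, in the chest's x and z, at (-215 cos t + 50 sin t, 215 sin t + 50 cos t) mm. Swinging the lid takes up to 8 N here (grip with about 25 N).
- knee (a joint): Knee angle of the brace, rad: 0 straight; positive folded, knee hanging down and hingewards (1.5 at the start, 2.3 to 2.5 lid shut); negative past straight, to the stop at -0.65: locked. A weak spring pushes to the locked side. Locked under the lid's load it resists over 10 N; lifted until straight (lid held there by its hinge) 2 to 5 N on the tab folds it. Folded beyond 0.25 it stays folded.
- knee_tab (a point): Middle of the red tab for pushing the knee: a round pin 12 mm thick at the knee, parallel to the chest's y, out to the chest's -y from the brace, free for about 15 mm either side of this point, which is 145 mm from the chest's middle plane (30 mm out from the brace). Folding from straight, it moves down and towards the hinge, about 50 degrees below level. Never press it with more than 8 N.
- brace_foot: Foot of the brace with all the brace that it carries. Origin: the foot's pin, chest frame (-50, -115, 100) mm, clamped up to 6 mm before or behind that in a slotted plate. The brace's head is clamped likewise on the lid's -y edge, 93 to 107 mm from the hinge axis. Pulling the lid against the straight brace with over 15 N at the handle makes the foot slip: it must not.
- jar_red: Amber jar with a RED cap, the one to load: 50 mm diameter, 75 mm high, 0.18 kg. Origin: centre of its underside, z up. Three such jars stand in a row to the right of the chest, 105 to 125 mm apart, in any order.
- jar_white: The same jar with a white cap: leave it alone.
- jar_green: The same jar with a green cap: leave it alone.
Not all that is in view belongs to the job. What is shaped like the jar_red but black or pink is not meant.

How it is judged:
By the outcome, as a careful person would: the job done as asked, in the order asked, and still so for the second after the job is handed in, with the robot touching nothing.
It also fails if it takes over 72 s, if anything falls off the work surface, if the arm or the gripper's body presses on something with over 40 N, if the wrist force passes 120 N, or if a joint passes its speed limit or range.

## Working session

There is one attempt and no reset: what is moved stays moved. The work goes in short steps, Python scripts to look and compute and a shell command to move; the robot and the scene stay as the last step left them, time stands still between calls to the robot, and variables do not carry over. Pictures are saved under pics/ and viewed, at most 10 in all, crops included, and the job is handed in when it is done.

```bash
mkdir -p pics
cat > h.py <<'E'
import numpy as np, cv2
from bench import robot
def snap(n,f=None):
    im,d=robot.snapshot(n)
    if f: cv2.imwrite('pics/'+f,im[:,:,::-1])
    return im,d
def world(n,u,v,z,T=None):
    c=robot.calibration(n);K=np.array(c['mtx'])
    E=np.array(c['extrinsics'])
    p=np.linalg.inv(K)@np.array([u,v,1.])*z
    return E[:3,:3]@p+E[:3,3]
def cloud(n,d):
    c=robot.calibration(n);K=np.array(c['mtx']);E=np.array(c['extrinsics'])
    v,u=np.mgrid[:384,:512]
    p=np.stack([(u-K[0,2])/K[0,0]*d,(v-K[1,2])/K[1,1]*d,d],-1)
    return p@E[:3,:3].T+E[:3,3]
def px(n,P):
    c=robot.calibration(n);K=np.array(c['mtx']);E=np.linalg.inv(np.array(c['extrinsics']))
    q=K@(E[:3,:3]@np.array(P)+E[:3,3]);return q[:2]/q[2]
E
python3 - <<'E'
from h import *
np.set_printoptions(precision=3,suppress=True)
a,da=snap('scene');b,db=snap('top')
np.savez('s0.npz',a=a,da=da,b=b,db=db)
cv2.imwrite('pics/a.png',a[:,:,::-1]);cv2.imwrite('pics/b.png',b[:,:,::-1])
for n,d in(('scene',da),('top',db)):
    C=cloud(n,d)
    for q in('lid_bar','jar_red','jar_white','jar_green','knee_tab','brace_foot','chest'):
        for r in robot.boxes_of(q,n)[:4]:
            x=r['bbox'];u=int((x[0]+x[2])/2);v=int((x[1]+x[3])/2);print(n,q,round(r['p'],2),np.round(x),C[v,u])
print(robot.get_obs())
E
```

```text
scene lid_bar 0.54 [325. 110. 348. 131.] [0.543 0.019 0.325]
scene jar_red 0.88 [136. 224. 161. 261.] [ 0.307 -0.298  0.062]
scene jar_red 0.77 [168. 250. 194. 284.] [ 0.41  -0.289  0.059]
scene jar_red 0.71 [203. 224. 228. 255.] [ 0.403 -0.188  0.055]
scene jar_red 0.56 [119. 267. 150. 309.] [ 0.395 -0.388  0.071]
scene jar_white 0.62 [206. 282. 232. 319.] [ 0.529 -0.295  0.065]
scene jar_green 0.84 [241. 311. 277. 359.] [ 0.635 -0.296  0.074]
scene knee_tab 0.86 [263. 198. 311. 253.] [ 0.521 -0.081  0.101]
scene brace_foot 0.88 [264. 207. 315. 255.] [ 0.536 -0.093  0.105]
scene chest 0.7 [245. 102. 387. 284.] [ 0.574 -0.072  0.217]
top lid_bar 0.52 [166. 158. 207. 166.] [0.54  0.017 0.326]
top jar_red 0.79 [288. 221. 308. 234.] [ 0.396 -0.283  0.075]
top jar_red 0.79 [319. 230. 335. 240.] [ 0.375 -0.37   0.078]
top jar_red 0.74 [255. 220. 271. 241.] [ 0.386 -0.177  0.077]
top jar_red 0.71 [293. 256. 308. 271.] [ 0.289 -0.29   0.075]
top jar_green 0.55 [290. 147. 303. 166.] [ 0.616 -0.283  0.072]
top knee_tab 0.64 [232. 167. 251. 204.] [ 0.534 -0.113  0.003]
top brace_foot 0.66 [231. 164. 252. 207.] [ 0.534 -0.113  0.003]
top brace_foot 0.36 [289. 149. 306. 168.] [ 0.608 -0.286  0.077]
top chest 0.93 [141. 141. 255. 228.] [ 0.49  -0.008  0.312]
top chest 0.51 [288. 146. 305. 166.] [ 0.616 -0.283  0.072]
{'time': 0.8, 'joint_positions': array([-1.279,  0.087,  1.371,  0.   ,  1.684, -0.103]), 'qvel': array([ 0.002, -0.   ,  0.001,  0.001, -0.001,  0.001]), 'joint_torque': array([  0.   , -33.999, -30.258,   0.072,   0.023,  -0.   ]), 'tool_pos': array([ 0.212, -0.508,  0.231]), 'ee_rot': array([ 3.141, -0.   ,  0.395]), 'wrist_force': array([ 0.037, -0.614,  0.187]), 'wrist_torque': array([ 0.037, -0.004,  0.027]), 'finger_force': 0.0, 'width': 0.09389845599928924}
```

Run:
```python
import cv2,numpy as np
a=cv2.imread('pics/a.png');b=cv2.imread('pics/b.png')
cv2.imwrite('pics/c.png',cv2.resize(a[90:370,90:410],None,fx=2.1,fy=2.1,interpolation=cv2.INTER_CUBIC))
cv2.imwrite('pics/d.png',cv2.resize(b[110:310,110:370],None,fx=3,fy=3,interpolation=cv2.INTER_CUBIC))
```

```text
(no output)
```

View pics/c.png

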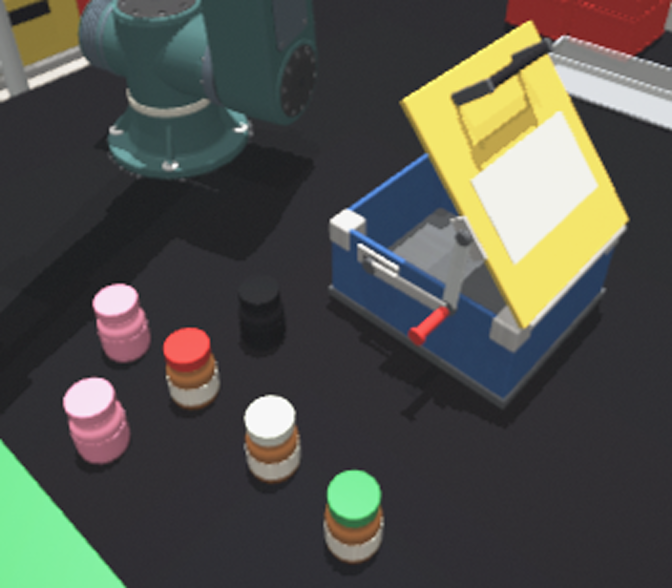

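View pics/d.png

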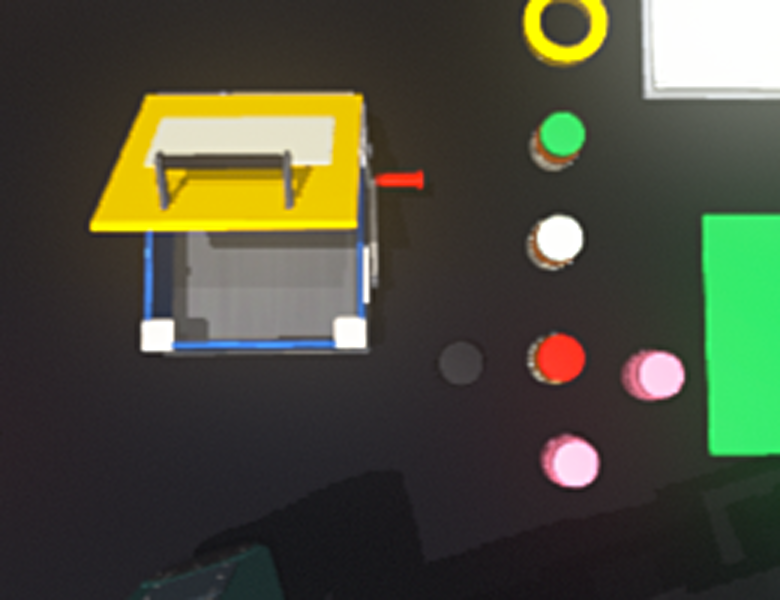

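The red-capped amber jar is at top px (296,229) and scene px (180,257). The two pink jars, the black jar and the white- and green-capped jars are not the one meant. The chest is at top px ~(197,185), almost square to the robot, with its bar at (186,162) and the red tab at (243,170).

Run:
```python
from h import *
np.set_printoptions(precision=4,suppress=True)
s=np.load('s0.npz')
hsvs={}
P={}
for n,i,dd in(('scene','a','da'),('top','b','db')):
    C=cloud(n,s[dd]);h=cv2.cvtColor(s[i],cv2.COLOR_RGB2HSV);P[n]=(C,h)
    H,S,V=[h[...,k].astype(int) for k in range(3)]
    ok=s[dd]>0
    box=(C[...,0]>.33)&(C[...,0]<.8)&(C[...,1]>-.2)&(C[...,1]<.2)&ok
    yel=(H>20)&(H<32)&(S>150)&(V>100)&box
    Y=C[yel];m=np.median(Y,0)
    for _ in range(3):
        m=Y.mean(0);w=np.linalg.svd(Y-m,full_matrices=False)[2][2];w*=np.sign(w[2]);r=(Y-m)@w;Y=Y[abs(r)<.006]
    print(n,'lid normal',w,'t=',np.arctan2(-w[0],w[2]) , 'yawish',np.arctan2(-w[1],-w[0]),'d',m@w,len(Y),Y.min(0),Y.max(0))
    red=((H<8)|(H>172))&(S>150)&(V>80)&ok
    R=C[red&box];print(' tab',R.mean(0) if len(R) else 0,len(R),R.min(0),R.max(0))
    rj=red&(C[...,0]>.33)&(C[...,0]<.46)&(C[...,1]<-.2)&(C[...,1]>-.34)&(C[...,2]>.06)
    R=C[rj];top=R[R[:,2]>np.percentile(R[:,2],60)-.003];print(' cap',top.min(0),top.max(0),(top.min(0)+top.max(0))/2)
    bl=(H>100)&(H<125)&(S>120)&(V>60)&box&(C[...,2]>.115)&(C[...,2]<.127)
    B=C[bl];print(' rim',len(B),B.min(0),B.max(0))
    wall=(H>100)&(H<125)&(S>120)&box
    # right outer wall (min y)
    if n=='scene':
        B=C[wall&(C[...,2]<.11)];ok2=B[:,1]<np.percentile(B[:,1],40);B=B[ok2]
        for _ in range(4):
            p=np.polyfit(B[:,0],B[:,1],1);r=B[:,1]-np.polyval(p,B[:,0]);B=B[abs(r)<.006]
        print(' rightwall',p,len(B),B.min(0),B.max(0))
    else:
        B=C[bl]; f=B[B[:,0]<.46]
        if len(f)>10: print(' front rim fit',np.polyfit(f[:,1],f[:,0],1),len(f))
        r=B[B[:,1]<-.03];r=r[r[:,0]>.44]; print(' right rim',np.polyfit(r[:,0],r[:,1],1) if len(r)>5 else 0,len(r))
    wh=(S<40)&(V>170)&box&(C[...,2]>.115)&(C[...,2]<.14)
    k,l,st,c=cv2.connectedComponentsWithStats(wh.astype(np.uint8))
    for j in range(1,k):
        if st[j,4]>30:
            Q=C[l==j];print(' white',st[j],Q.min(0),Q.max(0))
    bk=(V<70)&box&(C[...,2]>.29)&(C[...,2]<.4)
    B=C[bk];print(' bar',len(B),B.min(0),B.max(0),np.median(B,0),np.polyfit(B[:,1],B[:,0],1))
```

```text
scene lid normal [0.7645 0.002  0.6446] t= -0.8702675432684355 yawish -3.138974171980248 d 0.5770418547335349 696 [ 0.4929 -0.0829  0.1304] [0.6465 0.1315 0.3082]
 tab [ 0.5676 -0.1182  0.1043] 138 [ 0.5398 -0.1394  0.0335] [ 0.5754 -0.0786  0.1137]
 cap [ 0.37   -0.3024  0.0722] [ 0.4149 -0.2585  0.078 ] [ 0.3925 -0.2805  0.0751]
 rim 342 [ 0.4006 -0.0833  0.115 ] [0.6146 0.0845 0.1239]
 rightwall [ 0.0095 -0.0858] 1307 [ 0.4053 -0.0841  0.0176] [ 0.6416 -0.0794  0.1099]
 white [247 190  17  11 108] [ 0.4013 -0.0843  0.1171] [ 0.4299 -0.0551  0.1226]
 white [343 198  45  47 101] [ 0.6459 -0.0667  0.1236] [0.6499 0.1199 0.1298]
 bar 246 [ 0.5093 -0.0301  0.2928] [0.5462 0.074  0.3269] [0.5412 0.0049 0.3214] [0.1119 0.5361]
top lid normal [0.7645 0.0163 0.6444] t= -0.8703821688915403 yawish -3.120287051358756 d 0.5759212001698977 1423 [ 0.4842 -0.0817  0.1308] [0.642  0.1261 0.3157]
 tab [ 0.5705 -0.1187  0.0782] 89 [ 0.5573 -0.1394 -0.0032] [ 0.5946 -0.0931  0.1126]
 cap [ 0.3686 -0.304   0.0734] [ 0.4107 -0.2609  0.0819] [ 0.3897 -0.2824  0.0777]
 rim 203 [ 0.3991 -0.0842  0.1154] [0.5428 0.1252 0.1259]
 front rim fit [0.0591 0.4102] 144
 right rim [ 0.0091 -0.085 ] 35
 white [158 216  10  11  99] [0.3962 0.0989 0.116 ] [0.4251 0.1254 0.1255]
 white [222 216  10  10  99] [ 0.3995 -0.0845  0.1155] [ 0.4256 -0.0582  0.1249]
 bar 3 [0.5328 0.0667 0.3225] [0.5395 0.0692 0.3251] [0.5328 0.0688 0.323 ] [1.1655 0.4555]
```

```bash
python3 -m handwheel '[[[0,0,0.09],[0,0,1],0.68],[[0,0,0.09],[0,0,1],0.68],[[0,0,0.09],[0,0.3,0.9],0.68],[[0,0,0.09],[0.5,0.8,0.2],0.68],[[0,0,0.09],[0.5,0.8,0.2],0.68]]' | tail -3
python3 -m handwheel '[[[0,0,0.09],[0.5,0.8,0.2],0.68],[[0,0,0.09],[0.5,0.8,0.2],0.68],[[0,0,0.09],[0.5,0.8,0.1],0.68],[[0,0,0.03],[0.5,0.8,0],0.68],[[0,0,0],[0.5,0.8,0],0.68]]' | tail -3
python3 -m handwheel '[[[0,0,0],[0.5,0.8,0],0.68],[[0,0,0],[0.5,0.8,0],0.68],[[0,0,0],[0.5,0.8,0],0.68],[[0,0,0],[0.5,0.8,0],0.68],[[0,0,0],[0,0,0],0.68]]'
python3 - <<'E'
from h import *
o=robot.get_obs();print({k:np.round(v,3) for k,v in o.items()})
im,d=snap('wrist','w1.png')
for r in robot.boxes_of('lid_bar','wrist')[:3]:print(r)
E
```

```text
wrist_force: [0.4, 0.4, 0.4]
width: 0.0574
finger_force: 0.0
wrist_force: [-0.0, -0.7, 0.4]
width: 0.0303
finger_force: 0.0
time: 2.3
tool_pos: [0.4883, -0.0483, 0.4194]
ee_rot: [-3.141, -0.002, 1.581]
wrist_force: [0.7, -0.7, -0.4]
width: 0.0297
finger_force: 0.0
{'time': np.float64(2.3), 'joint_positions': array([-2.150e-01, -3.000e-03,  1.090e+00,  2.000e-03,  2.056e+00,
       -2.250e-01]), 'qvel': array([-0.084, -0.028,  0.018, -0.061,  0.023, -0.058]), 'joint_torque': array([  1.508, -29.578, -29.766,   0.418,  -0.036,   0.352]), 'tool_pos': array([ 0.488, -0.048,  0.419]), 'ee_rot': array([-3.141e+00, -2.000e-03,  1.581e+00]), 'wrist_force': array([ 0.747, -0.741, -0.416]), 'wrist_torque': array([-0.102, -0.087,  0.018]), 'finger_force': np.float64(0.0), 'width': np.float64(0.03)}
{'bbox': [317.7, 47.2, 340.3, 170.9], 'p': 0.93}
{'bbox': [256.9, 1.2, 384.2, 231.4], 'p': 0.62}
```

```bash
cat >> h.py <<'E'
from scipy.spatial.transform import Rotation as Ro
def wcloud():
    o=robot.get_obs();im,d=robot.snapshot('wrist')
    c=robot.calibration('wrist');K=np.array(c['mtx']);T=np.eye(4);T[:3,:3]=Ro.from_euler('xyz',o['ee_rot']).as_matrix();T[:3,3]=o['tool_pos']
    E=T@np.array(c['hand_eye'])
    v,u=np.mgrid[:384,:512]
    p=np.stack([(u-K[0,2])/K[0,0]*d,(v-K[1,2])/K[1,1]*d,d],-1)
    return im,d,p@E[:3,:3].T+E[:3,3],E[:3,3]
E
python3 - <<'E'
from h import *
np.set_printoptions(precision=4,suppress=True)
im,d,C,e=wcloud()
print('cam',e,robot.get_obs()['tool_pos'])
b=C[50:168,310:350].reshape(-1,3);V=im[50:168,310:350].max(-1).ravel()
B=b[(b[:,2]>.3)&(b[:,2]<.34)&(V<90)];print(len(B),B.min(0),B.max(0),np.median(B,0))
print(np.polyfit(B[:,1],B[:,0],1))
h=cv2.cvtColor(im,cv2.COLOR_RGB2HSV);m=(h[...,0]>20)&(h[...,0]<32)&(h[...,1]>150)&(d>0)
Y=C[m]
for _ in range(3):
    q=Y.mean(0);w=np.linalg.svd(Y-q,full_matrices=False)[2][2];w*=np.sign(w[2]);Y=Y[abs((Y-q)@w)<.005]
print(w,q@w,np.arctan2(w[0],w[2]),Y.min(0),Y.max(0))
E
```

```text
cam [0.4865 0.0233 0.574 ] [ 0.4864 -0.0529  0.4205]
1637 [ 0.527  -0.0246  0.3074] [0.5437 0.0634 0.3269] [0.537  0.022  0.3239]
[-0.0063  0.5374]
[0.7641 0.0378 0.6439] 0.5770196213999468 0.8705683090555181 [ 0.4854 -0.0219  0.1297] [0.6448 0.1002 0.3122]
```

```bash
python3 -m handwheel '[[[0,0,0],[0.53,0.74,0],0.68],[[0,0,0],[0.52,0.74,0],0.68],[[0,0,0],[0,0,-0.5],0.68],[[0,0,0],[0,0,-0.5],0.68],[[0,0,0],[0,0,0],0.68]]'
python3 -c "
from bench import robot
print(robot.get_obs()['tool_pos'])"
```

```text
time: 2.95
tool_pos: [0.5378, 0.0197, 0.3665]
ee_rot: [-3.134, -0.0, 1.57]
wrist_force: [-0.5, 0.4, -1.4]
width: 0.0305
finger_force: 0.0
[0.53776974 0.01970209 0.36645775]
```

```bash
python3 -m handwheel '[[[0,0,0],[0.03,0,-0.4],0.68],[[0,0,0],[0,0,-0.4],0.68],[[0,0,0],[0,0,0],1],[[0,0,0],[0,0,0],1],[[0,0,0],[0,0,0],1]]'
python3 -m handwheel '[[[0,0,0],[0,0,0],1],[[0,0,0],[0,0,0],1]]'
```

```text
time: 3.45
tool_pos: [0.5392, 0.0203, 0.3326]
ee_rot: [-3.14, 0.001, 1.571]
wrist_force: [-4.8, -1.5, 1.7]
width: 0.0112
finger_force: 30.0
time: 3.65
tool_pos: [0.5393, 0.0203, 0.3326]
ee_rot: [-3.141, 0.002, 1.572]
wrist_force: [-4.5, -2.5, 0.3]
width: 0.0112
finger_force: 30.0
```

```bash
python3 -m handwheel '[[[0,0,0],[0.16,0.08,0],1],[[0,0,0],[0.16,0.07,0],1],[[0,0,0],[0.21,0.08,0],1],[[0,0,0],[0.21,0.07,0],1],[[0,0,0],[0.21,0.055,0],1]]'|sed -n 2,4p
python3 -m handwheel '[[[0,0,0],[0.16,0,0.08],1],[[0,0,0],[0.16,0,0.07],1],[[0,0,0],[0.21,0,0.08],1],[[0,0,0],[0.21,0,0.07],1],[[0,0,0],[0,0,0],1]]'|sed -n 2,7p
```

```text
tool_pos: [0.5866, 0.0281, 0.3452]
ee_rot: [3.127, 0.021, 1.558]
wrist_force: [-13.6, -26.9, 35.2]
tool_pos: [0.6265, 0.0296, 0.3509]
ee_rot: [3.133, 0.016, 1.56]
wrist_force: [-0.7, -19.1, 6.4]
width: 0.011
finger_force: 30.0
```

```bash
python3 -m handwheel '[[[0,0,0],[0,-0.1,0],1],[[0,0,0],[0,-0.1,0],1],[[0,0,0],[0,0,0],1]]'|sed -n 2,4p
python3 -c "
from bench import robot
o=robot.get_obs();print(o['tool_pos'],o['ee_rot'],o['wrist_force'])"
```

```text
tool_pos: [0.6265, 0.029, 0.351]
ee_rot: [3.131, -0.002, 1.573]
wrist_force: [2.4, 1.2, 6.1]
[0.62646799 0.02896061 0.35098799] [ 3.13075278e+00 -1.51856914e-03  1.57292352e+00] [2.36279941 1.23664252 6.11015222]
```

```bash
python3 -m handwheel '[[[0,0,0],[0.03,0,0.02],1],[[0,0,0],[0.03,0,0.02],1],[[0,0,0],[0.03,0,0],1],[[0,0,0],[0.03,0,0],1]]'|sed -n 2,4p
python3 -m handwheel '[[[0,0,0],[0.03,0,0],1],[[0,0,0],[0.03,0,0],1]]'|sed -n 2,4p
python3 - <<'E'
from h import *
np.set_printoptions(precision=4,suppress=True)
a,da=snap('scene')
C=cloud('scene',da);h=cv2.cvtColor(a,cv2.COLOR_RGB2HSV).astype(int)
m=((h[...,0]<8)|(h[...,0]>172))&(h[...,1]>150)&(C[...,0]>.45)&(C[...,0]<.65)&(C[...,1]<-.09)&(C[...,1]>-.16)&(C[...,2]>.05)
R=C[m];print(len(R),np.median(R,0),R.min(0),R.max(0))
m=(h[...,0]>20)&(h[...,0]<32)&(h[...,1]>150)&(C[...,2]>.1)&(C[...,1]>-.12)&(C[...,1]<.16)
Y=C[m]
for _ in range(3):
    q=Y.mean(0);w=np.linalg.svd(Y-q,full_matrices=False)[2][2];w*=np.sign(w[0]);Y=Y[abs((Y-q)@w)<.005]
print(w,np.arctan2(w[0],w[2]))
E
```

```text
tool_pos: [0.6304, 0.029, 0.3512]
ee_rot: [3.139, 0.0, 1.573]
wrist_force: [-5.2, 0.3, 7.9]
tool_pos: [0.6335, 0.0291, 0.3512]
ee_rot: [3.138, 0.0, 1.573]
wrist_force: [-3.4, 0.8, 7.3]
136 [ 0.5592 -0.1238  0.1489] [ 0.551  -0.1394  0.1364] [ 0.5652 -0.0923  0.1558]
[0.9671 0.0107 0.254 ] 1.3139543846733468
```

```bash
python3 -m handwheel '[[[0,0,0],[0.03,0,0],1],[[0,0,0],[0.03,0,0],1]]'|sed -n 2,4p
```

```text
tool_pos: [0.6365, 0.0291, 0.3513]
ee_rot: [3.138, 0.0, 1.573]
wrist_force: [-4.5, 1.0, 8.1]
```

```bash
python3 -m handwheel '[[[0,0,0],[0.03,0,0],1],[[0,0,0],[0.03,0,0],1]]'|sed -n 2,4p
```

```text
tool_pos: [0.6396, 0.0292, 0.3513]
ee_rot: [3.138, -0.0, 1.573]
wrist_force: [-3.9, 1.2, 8.7]
```

```bash
python3 -m handwheel '[[[0,0,0],[0.03,0,0.02],1],[[0,0,0],[0.03,0,0.02],1]]'|sed -n 2,4p
```

```text
tool_pos: [0.6427, 0.0292, 0.3513]
ee_rot: [3.14, -0.0, 1.573]
wrist_force: [-3.7, 1.3, 3.5]
```

```bash
python3 -m handwheel '[[[0,0,0],[0.03,0,0.02],1],[[0,0,0],[0.03,0,0],1]]'|sed -n 2,4p
```

```text
tool_pos: [0.6463, 0.0292, 0.3512]
ee_rot: [3.14, -0.0, 1.573]
wrist_force: [-4.1, 1.2, 5.6]
```

```bash
cat > tab.py <<'E'
from h import *
np.set_printoptions(precision=4,suppress=True)
a,da=snap('scene')
C=cloud('scene',da);h=cv2.cvtColor(a,cv2.COLOR_RGB2HSV).astype(int)
m=((h[...,0]<8)|(h[...,0]>172))&(h[...,1]>150)&(C[...,0]>.45)&(C[...,0]<.65)&(C[...,1]<-.09)&(C[...,1]>-.16)&(C[...,2]>.05)
R=C[m];print('tab',len(R),np.median(R,0),R.min(0),R.max(0))
m=(h[...,0]>20)&(h[...,0]<32)&(h[...,1]>150)&(C[...,2]>.1)&(C[...,1]>-.12)&(C[...,1]<.16)
Y=C[m]
for _ in range(3):
    q=Y.mean(0);w=np.linalg.svd(Y-q,full_matrices=False)[2][2];w*=np.sign(w[0]);Y=Y[abs((Y-q)@w)<.005]
print('lid',np.arctan2(w[0],w[2]))
E
python3 tab.py; python3 -m handwheel '[[[0,0,0],[0.03,0,0.02],1],[[0,0,0],[0.03,0,0],1]]'|sed -n 2,4p
```

```text
tab 133 [ 0.5471 -0.1228  0.1678] [ 0.5399 -0.1394  0.1564] [ 0.5537 -0.0927  0.1732]
lid 1.3721447771054183
tool_pos: [0.647, 0.0292, 0.3512]
ee_rot: [-3.135, -0.0, 1.573]
wrist_force: [-10.8, 0.8, 4.9]
```

```bash
python3 -m handwheel '[[[0,0,0],[0.03,0,0],1],[[0,0,0],[0.03,0,0],1]]'|sed -n 2,4p
```

```text
tool_pos: [0.6478, 0.0293, 0.3512]
ee_rot: [-3.129, -0.0, 1.573]
wrist_force: [-16.5, 0.9, 5.6]
```

That second, batched step took the handle force to 16.5 N, more than I meant. I'm easing off at once and checking the knee.

```bash
python3 -m handwheel '[[[0,0,0],[-0.06,0,0],1],[[0,0,0],[-0.03,0,0],1]]'|sed -n 2,4p; python3 tab.py
```

```text
tool_pos: [0.6469, 0.0292, 0.3513]
ee_rot: [-3.14, -0.0, 1.573]
wrist_force: [-1.9, 1.4, 3.9]
tab 134 [ 0.5463 -0.1223  0.1684] [ 0.5399 -0.1399  0.1576] [ 0.5532 -0.0926  0.1743]
lid 1.3752282587773186
```

```bash
python3 -m handwheel '[[[0,0,0],[-0.05,0,0],1],[[0,0,0],[-0.05,0,0],1],[[0,0,0],[-0.05,0,0],1],[[0,0,0],[-0.05,0,0],1]]'|sed -n 2,4p; python3 tab.py
```

```text
tool_pos: [0.6382, 0.0291, 0.3514]
ee_rot: [3.14, -0.0, 1.573]
wrist_force: [2.6, 1.8, 2.4]
tab 125 [ 0.5342 -0.1227  0.1808] [ 0.5256 -0.14    0.1687] [ 0.54   -0.094   0.1862]
lid 1.336160416743214
```

```bash
python3 -m handwheel '[[[0,0,0],[-0.05,0,0],1],[[0,0,0],[-0.05,0,0],1],[[0,0,0],[-0.05,0,0],1],[[0,0,0],[-0.05,0,0],1],[[0,0,0],[-0.04,0,0],1]]'|sed -n 2,4p; python3 tab.py
```

```text
tool_pos: [0.6252, 0.0289, 0.351]
ee_rot: [-3.141, 0.0, 1.573]
wrist_force: [2.9, 1.7, 0.7]
tab 128 [ 0.5238 -0.1235  0.1882] [ 0.516  -0.1402  0.1758] [ 0.5306 -0.0931  0.1937]
lid 1.2773089544534444
```

```bash
python3 -m handwheel '[[[0,0,0],[-0.04,0,0],1],[[0,0,0],[-0.04,0,0],1]]'|sed -n 2,4p
```

```text
tool_pos: [0.6215, 0.0289, 0.3508]
ee_rot: [-3.141, 0.0, 1.573]
wrist_force: [3.5, 0.1, -1.6]
```

```bash
python3 -m handwheel '[[[0,0,0],[-0.03,0,0],1],[[0,0,0],[-0.03,0,0],1]]'|sed -n 2,4p; python3 tab.py
```

```text
tool_pos: [0.6202, 0.0289, 0.3507]
ee_rot: [3.138, 0.0, 1.573]
wrist_force: [9.2, 2.9, -2.6]
tab 134 [ 0.5207 -0.1236  0.19  ] [ 0.4953 -0.1401  0.1407] [ 0.5275 -0.0926  0.1951]
lid 1.2547427963795283
```

```bash
python3 -m handwheel '[[[0,0,0],[0.06,0,0],1],[[0,0,0],[0,0,0],0.68],[[0,0,0],[0,0,0],0.68],[[0,0,0],[0,0,0.3],0.68],[[0,0,0],[0,0,0.6],0.68]]'|sed -n 2,7p; python3 -m handwheel '[[[0,0,0],[0,0,0.7],0.5],[[0,0,0],[-0.57,-0.78,0],0.35],[[0,0,0],[-0.57,-0.78,0],0.3],[[0,0,0],[-0.57,-0.78,0],0.3],[[0,0,0],[-0.57,-0.78,0],0.3]]'|sed -n 2,4p;  python3 -m handwheel '[[[0,0,0],[-0.57,-0.78,0],0.3],[[0,0,0],[-0.57,-0.78,-0.3],0.3],[[0,0,0],[-0.5,-0.78,-0.5],0.3],[[0,0,0],[-0.5,-0.4,-0.8],0.3],[[0,0,0],[0,0,0],0.3]]'|sed -n 2,6p; python3 tab.py
python3 - <<'E'
from h import *
np.set_printoptions(precision=4,suppress=True)
im,d,C,e=wcloud()
o=robot.get_obs();print(o['tool_pos'],o['ee_rot'])
for r in robot.boxes_of('jar_red','wrist'):print(r)
h=cv2.cvtColor(im,cv2.COLOR_RGB2HSV).astype(int)
m=((h[...,0]<8)|(h[...,0]>172))&(h[...,1]>150)&(C[...,2]>.06)&(C[...,2]<.09)&(d>0)
R=C[m];print(len(R),R.min(0),R.max(0),R.mean(0))
cv2.imwrite('pics/w2.png',cv2.resize(im[:,:,::-1],(768,576)))
E
```

```text
tool_pos: [0.6205, 0.0287, 0.3942]
ee_rot: [-3.135, 0.0, 1.572]
wrist_force: [0.5, -0.3, 0.4]
width: 0.0298
finger_force: 0.0
tool_pos: [0.5058, -0.1282, 0.432]
ee_rot: [-3.142, 0.001, 1.573]
wrist_force: [-0.8, -0.0, 1.0]
tool_pos: [0.397, -0.2608, 0.3442]
ee_rot: [-3.125, -0.011, 1.567]
wrist_force: [-0.5, 0.5, -1.6]
width: 0.066
finger_force: 0.0
tab 129 [ 0.5214 -0.1231  0.1894] [ 0.4959 -0.1404  0.1416] [ 0.5274 -0.0926  0.1956]
lid 1.2583270330857594
[ 0.4018 -0.2609  0.3534] [-3.1401 -0.0016  1.5711]
{'bbox': [233.8, 213.8, 263.6, 259.3], 'p': 0.91}
{'bbox': [168.2, 162.1, 210.2, 206.2], 'p': 0.68}
{'bbox': [235.5, 85.2, 270.8, 124.6], 'p': 0.63}
{'bbox': [239.9, 154.7, 271.9, 194.4], 'p': 0.56}
{'bbox': [313.9, 0.0, 404.6, 63.2], 'p': 0.39}
818 [ 0.3685 -0.3038  0.0608] [ 0.5722 -0.0816  0.0853] [ 0.3918 -0.279   0.0744]
```

View pics/w2.png

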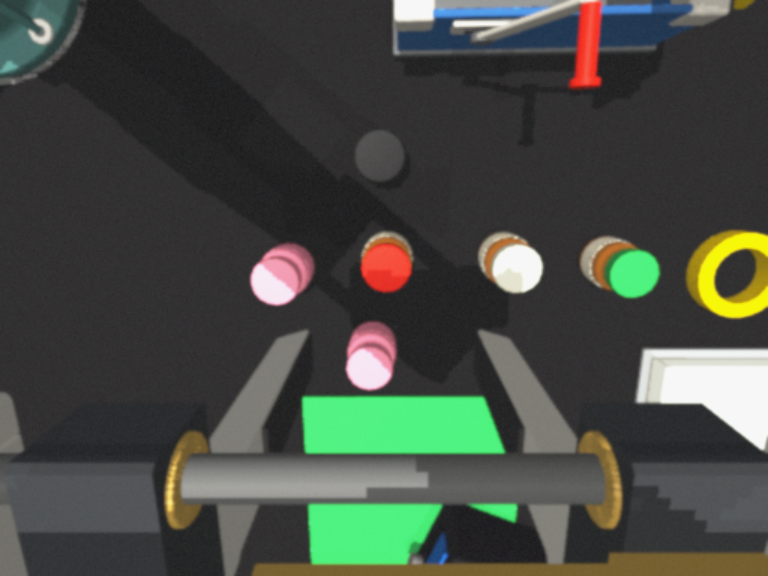

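The lid rests hands-off at 1.258, so the brace is locked. The wrist view shows the amber jar with the red cap at px (257,175). It sits between a pink jar (185,182) and the white-capped jar (341,178), with another pink jar at (247,238) and the black one at (253,104). The red-capped jar is the one meant.

```bash
python3 -m handwheel '[[[0,0,0],[-0.2,-0.41,-0.8],0.3],[[0,0,0],[0,0,-0.9],0.3],[[0,0,0],[0,0,-0.9],0.3],[[0,0,0],[0,0,-0.8],0.3],[[0,0,0],[0,0,0],0.3]]'|sed -n 2,6p; python3 -c "
from bench import robot
print(robot.get_obs()['tool_pos'])"
```

```text
tool_pos: [0.3925, -0.2795, 0.1809]
ee_rot: [-3.137, -0.005, 1.575]
wrist_force: [-1.0, -0.2, -0.3]
width: 0.0655
finger_force: 0.0
[ 0.39252765 -0.27946785  0.18091356]
```

```bash
python3 -m handwheel '[[[0,0,0],[-0.03,-0.04,-0.7],0.3],[[0,0,0],[0,0,-0.7],0.3],[[0,0,0],[0,0,-0.6],0.3],[[0,0,0],[0,0,-0.5],0.3],[[0,0,0],[0,0,0],0.3]]'|sed -n 2,6p; python3 -m handwheel '[[[0,0,0],[0,0,0],0.7],[[0,0,0],[0,0,0],0.9],[[0,0,0],[0,0,0],0.9],[[0,0,0],[0,0,0],0.9]]'|sed -n 2,6p
```

```text
tool_pos: [0.3929, -0.2839, 0.0602]
ee_rot: [3.141, 0.0, 1.575]
wrist_force: [-0.5, 1.4, -0.0]
width: 0.0658
finger_force: 0.0
tool_pos: [0.3927, -0.2853, 0.0624]
ee_rot: [3.138, 0.004, 1.573]
wrist_force: [-1.7, 0.3, 6.7]
width: 0.0483
finger_force: 29.9
```

```bash
python3 -m handwheel '[[[0,0,0],[0,0,0.2],0.9],[[0,0,0],[0,0,0.6],0.9],[[0,0,0],[0,0,0.8],0.9],[[0,0,0],[0,0,0.8],0.9],[[0,0,0],[0,0,0.8],0.9]]'|sed -n 2,6p;  python3 -m handwheel '[[[0,0,0],[0,0.3,0.8],0.9],[[0,0,0],[0,0.6,0],0.9],[[0,0,0],[0,0.8,0],0.9],[[0,0,0],[0,0.8,0],0.9],[[0,0,0],[0,0.8,0],0.9]]'|sed -n 2,4p; python3 -m handwheel '[[[0,0,0],[0.1,0.8,0],0.9],[[0,0,0],[0.5,0.8,0],0.9],[[0,0,0],[0.5,0.8,0],0.9],[[0,0,0],[0.5,0.4,0],0.9],[[0,0,0],[0,0,0],0.9]]'|sed -n 2,6p; python3 -c "
from bench import robot
print(robot.get_obs()['tool_pos'])"
```

```text
tool_pos: [0.3911, -0.2832, 0.2212]
ee_rot: [3.141, 0.0, 1.573]
wrist_force: [1.6, -0.1, -2.2]
width: 0.0485
finger_force: 29.9
tool_pos: [0.3909, -0.117, 0.2598]
ee_rot: [3.14, -0.0, 1.572]
wrist_force: [0.8, 1.1, -2.3]
tool_pos: [0.4728, 0.0243, 0.2589]
ee_rot: [3.141, -0.001, 1.578]
wrist_force: [-0.4, -0.2, -1.9]
width: 0.0487
finger_force: 29.9
[0.47275721 0.02427412 0.25885815]
```

```bash
python3 -m handwheel '[[[0,0,0],[0.15,0,-0.7],0.9],[[0,0,0],[0,0,-0.7],0.9],[[0,0,0],[0,0,-0.7],0.9],[[0,0,0],[0,0,-0.7],0.9],[[0,0,0],[0,0,-0.5],0.9]]'|sed -n 2,4p; python3 -m handwheel '[[[0,0,0],[0,0,-0.15],0.9],[[0,0,0],[0,0,-0.1],0.9],[[0,0,0],[0,0,0],0.9]]'|sed -n 2,6p
```

```text
tool_pos: [0.477, 0.0208, 0.0919]
ee_rot: [-3.139, -0.0, 1.572]
wrist_force: [-0.9, 0.1, -1.6]
tool_pos: [0.4792, 0.0211, 0.0824]
ee_rot: [3.14, 0.0, 1.572]
wrist_force: [0.4, 0.9, -2.1]
width: 0.0486
finger_force: 29.9
```

```bash
python3 -m handwheel '[[[0,0,0],[0,0,-0.08],0.9],[[0,0,0],[0,0,-0.06],0.9],[[0,0,0],[0,0,-0.04],0.9],[[0,0,0],[0,0,-0.04],0.9],[[0,0,0],[0,0,0],0.9]]'|sed -n 2,4p
```

```text
tool_pos: [0.4785, 0.0215, 0.0702]
ee_rot: [-3.141, -0.0, 1.573]
wrist_force: [0.5, 0.1, -2.4]
```

```bash
python3 -m handwheel '[[[0,0,0],[0,0,-0.02],0.9],[[0,0,0],[0,0,-0.02],0.9],[[0,0,0],[0,0,-0.02],0.9]]'|sed -n 2,4p
```

```text
tool_pos: [0.4789, 0.0215, 0.0685]
ee_rot: [3.141, -0.0, 1.573]
wrist_force: [-3.8, 0.8, 7.7]
```

```bash
python3 -m handwheel '[[[0,0,0],[0,0,0.02],0.6],[[0,0,0],[0,0,0],0.35],[[0,0,0],[0,0,0],0.3],[[0,0,0],[0,0,0.3],0.3],[[0,0,0],[0,0,0.6],0.3]]'|sed -n 2,6p;python3 -m handwheel '[[[0,0,0],[0,0,0.8],0.5],[[0,0,0],[0,0,0.8],0.68],[[0,0,0],[0,0,0.8],0.68],[[0,0,0],[0,0,0.8],0.68],[[0,0,0],[0,0,0.8],0.68]]'|sed -n 2,6p
python3 -m handwheel '[[[0,0,0],[0,0,0.8],0.68],[[0,0,0],[0,0,0.8],0.68],[[0,0,0],[0,0,0.8],0.68],[[0,0,0],[0,0,0.4],0.68],[[0,0,0],[0,0,0],0.68]]'|sed -n 2,6p; python3 tab.py
python3 - <<'E'
from h import *
np.set_printoptions(precision=4,suppress=True)
im,d,C,e=wcloud();print(robot.get_obs()['tool_pos'],robot.get_obs()['time'])
h=cv2.cvtColor(im,cv2.COLOR_RGB2HSV).astype(int)
m=((h[...,0]<8)|(h[...,0]>172))&(h[...,1]>150)&(C[...,2]>.06)&(C[...,2]<.1)&(d>0)&(C[...,1]>-.07)
R=C[m];print(len(R),R.min(0),R.max(0),R.mean(0)) if len(R) else 0
cv2.imwrite('pics/w3.png',im[:,:,::-1])
E
```

```text
tool_pos: [0.4768, 0.0215, 0.1113]
ee_rot: [-3.136, -0.0, 1.573]
wrist_force: [0.1, -0.4, 0.5]
width: 0.0658
finger_force: 0.0
tool_pos: [0.4786, 0.0214, 0.3153]
ee_rot: [3.14, 0.0, 1.573]
wrist_force: [-0.1, 0.6, -0.3]
width: 0.0309
finger_force: 0.0
tool_pos: [0.4793, 0.0214, 0.4572]
ee_rot: [3.134, 0.001, 1.573]
wrist_force: [0.0, 0.1, 0.3]
width: 0.0301
finger_force: 0.0
tab 128 [ 0.5216 -0.1234  0.1901] [ 0.5136 -0.1399  0.1797] [ 0.527  -0.0926  0.1951]
lid 1.2615599452532698
[0.479  0.0214 0.4528] 16.3
497 [0.4591 0.0066 0.0693] [0.4994 0.0471 0.0837] [0.4794 0.027  0.0807]
```

View pics/w3.png

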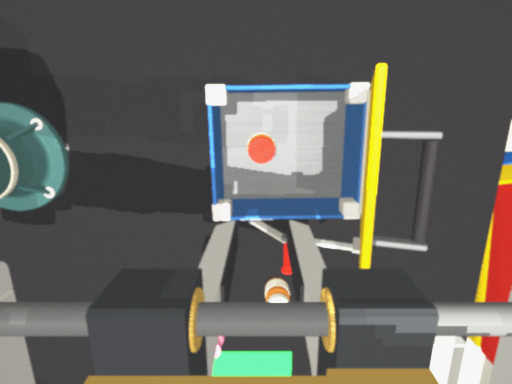

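Image: the red-capped jar stands upright in the chest at px (262,149), cap top 81 mm up as it should be. The lid and brace are unchanged. Next I grip the bar again to unload the brace.

```bash
python3 -m handwheel '[[[0,0,0],[0.8,0.08,0],0.68],[[0,0,0],[0.8,0.08,0],0.68],[[0,0,0],[0.8,0,0],0.68],[[0,0,0],[0.43,0,-0.1],0.68],[[0,0,0],[0,0,0],0.68]]'|sed -n 2,4p;  python3 -c "
from bench import robot
print(robot.get_obs()['tool_pos'])"
```

```text
tool_pos: [0.6227, 0.0292, 0.4412]
ee_rot: [-3.131, -0.0, 1.573]
wrist_force: [-0.4, 0.7, -0.4]
[0.62266955 0.0292397  0.44116409]
```

```bash
python3 -m handwheel '[[[0,0,0],[-0.03,0,-0.6],0.68],[[0,0,0],[0,0,-0.6],0.68],[[0,0,0],[0,0,-0.5],0.68],[[0,0,0],[0,0,-0.1],0.68],[[0,0,0],[0,0,0],0.68]]'|sed -n 2,4p; python3 -m handwheel '[[[0,0,0],[0,0,0],0.85],[[0,0,0],[0,0,0],1],[[0,0,0],[0,0,0],1]]'|sed -n 2,6p
```

```text
tool_pos: [0.6174, 0.0295, 0.3574]
ee_rot: [-3.139, -0.0, 1.573]
wrist_force: [0.3, -0.2, 0.2]
tool_pos: [0.6205, 0.0294, 0.3606]
ee_rot: [3.134, 0.0, 1.573]
wrist_force: [4.2, -0.2, 2.5]
width: 0.0114
finger_force: 30.0
```

```bash
python3 -m handwheel '[[[0,0,0],[0,0,0],0.75],[[0,0,0],[0.04,0,-0.1],0.75],[[0,0,0],[0,0,-0.1],0.75],[[0,0,0],[0,0,0],1],[[0,0,0],[0,0,0],1]]'|sed -n 2,4p; python3 -m handwheel '[[[0,0,0],[0,0,0],1],[[0,0,0],[0.08,0,0],1],[[0,0,0],[0.08,0,0],1]]'|sed -n 2,6p
```

```text
tool_pos: [0.6207, 0.0294, 0.3475]
ee_rot: [-3.141, -0.0, 1.573]
wrist_force: [0.1, 0.1, -6.5]
tool_pos: [0.6273, 0.0295, 0.3478]
ee_rot: [-3.136, -0.0, 1.573]
wrist_force: [-6.5, 0.6, -1.6]
width: 0.0112
finger_force: 30.0
```

```bash
python3 -m handwheel '[[[0,0,0],[0.07,0,0],1],[[0,0,0],[0.07,0,0],1],[[0,0,0],[0.06,0,0],1],[[0,0,0],[0.05,0,0],1],[[0,0,0],[0.04,0,0],1]]'|sed -n 2,4p
```

```text
tool_pos: [0.6419, 0.0297, 0.3482]
ee_rot: [-3.137, -0.0, 1.573]
wrist_force: [-5.4, 0.9, -2.2]
```

```bash
python3 -m handwheel '[[[0,0,0],[0.03,0,0],1],[[0,0,0],[0.03,0,0],1]]'|sed -n 2,4p
```

```text
tool_pos: [0.6447, 0.0298, 0.3481]
ee_rot: [-3.137, -0.0, 1.573]
wrist_force: [-6.7, 0.4, -1.8]
```

```bash
python3 -m handwheel '[[[0,0,0],[0.03,0,0],1]]'|sed -n 2,4p; python3 tab.py
```

```text
tool_pos: [0.646, 0.0298, 0.3481]
ee_rot: [-3.136, -0.001, 1.573]
wrist_force: [-7.0, 0.6, -1.9]
tab 133 [ 0.5444 -0.1232  0.1712] [ 0.5365 -0.1394  0.1576] [ 0.5513 -0.0906  0.1757]
lid 1.3706398187305449
```

```bash
python3 -m handwheel '[[[0,0,0],[0.02,0,0],1],[[0,0,0],[0,0,0],1]]'|sed -n 2,4p
```

```text
tool_pos: [0.6466, 0.0298, 0.3481]
ee_rot: [-3.135, -0.001, 1.573]
wrist_force: [-7.5, 1.0, -1.4]
```

```bash
python3 -m handwheel '[[[0,0,0],[0,0,0],0.68],[[0,0,0],[0,0,0],0.68],[[0,0,0],[0,0,0.4],0.68],[[0,0,0],[0,0,0.8],0.68],[[0,0,0],[0,0,0.8],0.68]]'|sed -n 2,6p; python3 -m handwheel '[[[0,0,0],[-0.6,-0.6,0],1],[[0,-0.08,0],[-0.7,-0.66,0],1],[[0,-0.08,0],[-0.7,-0.66,0],1],[[0,-0.08,0],[-0.7,-0.66,-0.3],1],[[0,-0.08,0],[-0.7,-0.66,-0.5],1]]'|sed -n 2,6p; python3 -m handwheel '[[[0,-0.08,0],[-0.2,0,-0.5],1],[[0,0,0],[0,0,-0.8],1],[[0,0,0],[0,0,-0.8],1],[[0,0,0],[0,0,-0.3],1],[[0,0,0],[0,0,0],1]]'|sed -n 2,6p; python3 tab.py;python3 -c "
from bench import robot
o=robot.get_obs();print(o['tool_pos'],o['ee_rot'],o['time'])"
```

```text
tool_pos: [0.6487, 0.0294, 0.4493]
ee_rot: [3.142, 0.0, 1.573]
wrist_force: [1.3, -0.6, 0.9]
width: 0.0301
finger_force: 0.0
tool_pos: [0.4843, -0.1281, 0.4149]
ee_rot: [2.636, 0.007, 1.573]
wrist_force: [-0.4, -1.6, 0.7]
width: 0.0003
finger_force: 0.0
tool_pos: [0.4744, -0.127, 0.2891]
ee_rot: [2.526, -0.001, 1.573]
wrist_force: [0.0, -0.5, 0.1]
width: 0.0007
finger_force: 0.0
tab 130 [ 0.5448 -0.1226  0.1701] [ 0.5366 -0.1393  0.1593] [ 0.5512 -0.0924  0.177 ]
lid 1.372245639031336
[ 0.47545348 -0.12735515  0.29194567] [2.52255907e+00 1.15602847e-03 1.57298442e+00] 21.0
```

```bash
python3 -m handwheel '[[[0,0,0],[0.3,-0.1,-0.6],1],[[0,0,0],[0.25,0,-0.6],1],[[0,0,0],[0.2,0,-0.47],1],[[0,0,0],[0,0,0],1]]'|sed -n 2,4p;python3 - <<'E'
from h import *
o=robot.get_obs();print(o['tool_pos'],o['wrist_force'])
im,d=snap('scene');cv2.imwrite('pics/e.png',cv2.resize(im[90:290,180:420,::-1],None,fx=3,fy=3,interpolation=cv2.INTER_CUBIC))
E
```

```text
tool_pos: [0.5131, -0.1317, 0.2061]
ee_rot: [2.527, -0.001, 1.575]
wrist_force: [-0.5, 0.4, 1.2]
[ 0.51312234 -0.1317296   0.20610436] [-0.53473231  0.44380683  1.15750089]
```

View pics/e.png

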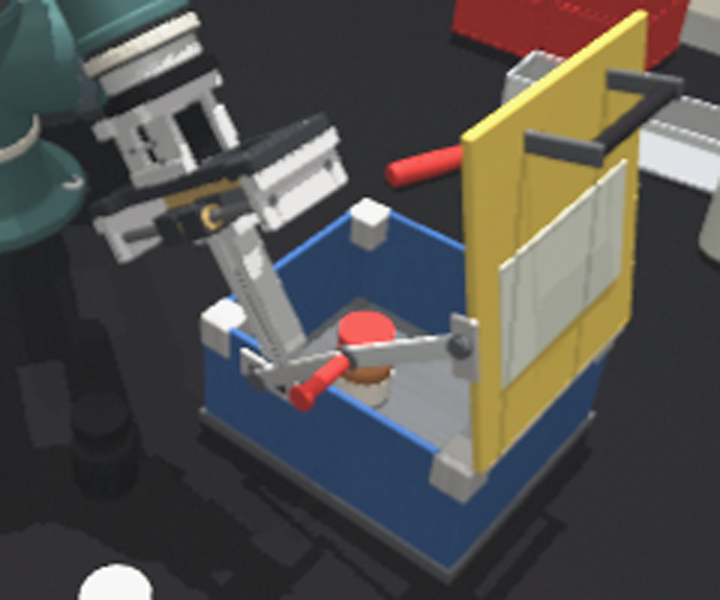

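Run:
```python
from h import *
for P in ([.5276,-.132,.186],[.5276,-.093,.16],[.543,-.123,.167],[.543,-.138,.167],[.543,-.093,.167]): print((px('scene',P)-[180,90])*3)
print(robot.calibration('scene')['extrinsics'][:3,3])
```

```text
[286.72816804 358.88683954]
[322.5732721 358.0586079]
[312.5706779  384.23791597]
[297.78968363 396.21153212]
[341.10397738 361.12399216]
[ 0.85157592 -0.53955588  0.67222999]
```

The scene crop shows the closed fingers just up-front of the red tab (tip ~(287,359), tab ~(320,380)), the straight brace and the jar inside. I'm going in along the fold direction.

```bash
python3 -m handwheel '[[[0,0,0],[0.035,0,-0.049],1],[[0,0,0],[0.035,0,-0.049],1],[[0,0,0],[0.035,0,-0.049],1],[[0,0,0],[0.035,0,-0.049],1]]'|sed -n 2,4p
```

```text
tool_pos: [0.5198, -0.1325, 0.1987]
ee_rot: [2.522, 0.002, 1.573]
wrist_force: [-0.6, -0.0, -0.2]
```

```bash
python3 -m handwheel '[[[0,0,0],[0.023,0,-0.033],1],[[0,0,0],[0.023,0,-0.033],1]]'|sed -n 2,4p
```

```text
tool_pos: [0.5218, -0.1322, 0.1942]
ee_rot: [2.524, 0.001, 1.573]
wrist_force: [0.6, 0.3, 0.3]
```

```bash
python3 -m handwheel '[[[0,0,0],[0.018,0,-0.024],1],[[0,0,0],[0.012,0,-0.016],1]]'|sed -n 2,4p
```

```text
tool_pos: [0.5233, -0.1322, 0.1923]
ee_rot: [2.524, 0.001, 1.573]
wrist_force: [-0.6, 0.7, 1.0]
```

```bash
python3 -m handwheel '[[[0,0,0],[0.012,0,-0.016],1],[[0,0,0],[0.012,0,-0.016],1]]'|sed -n 2,4p
```

```text
tool_pos: [0.5246, -0.1322, 0.1909]
ee_rot: [2.523, 0.001, 1.573]
wrist_force: [-0.6, -0.1, 0.7]
```

```bash
python3 -m handwheel '[[[0,0,0],[0.012,0,-0.016],1],[[0,0,0],[0.012,0,-0.016],1]]'|sed -n 2,4p
```

```text
tool_pos: [0.5258, -0.1323, 0.1893]
ee_rot: [2.523, 0.001, 1.573]
wrist_force: [0.3, 0.6, -0.1]
```

```bash
python3 -m handwheel '[[[0,0,0],[0.018,0,-0.024],1],[[0,0,0],[0.012,0,-0.016],1]]'|sed -n 2,4p;python3 tab.py
```

```text
tool_pos: [0.5274, -0.1323, 0.1874]
ee_rot: [2.523, 0.001, 1.573]
wrist_force: [0.2, 0.7, 1.0]
tab 125 [ 0.5504 -0.1204  0.1637] [ 0.5417 -0.1396  0.1522] [ 0.5564 -0.0904  0.1689]
lid 1.372323729948784
```

```bash
python3 -m handwheel '[[[0,0,0],[0.018,0,-0.024],1],[[0,0,0],[0.018,0,-0.024],1]]'|sed -n 2,4p
```

```text
tool_pos: [0.5292, -0.1323, 0.1851]
ee_rot: [2.523, 0.001, 1.573]
wrist_force: [0.2, 0.6, 2.8]
```

```bash
python3 -m handwheel '[[[0,0,0],[0.018,0,-0.024],1],[[0,0,0],[0.018,0,-0.024],1]]'|sed -n 2,4p
```

```text
tool_pos: [0.5311, -0.1323, 0.1827]
ee_rot: [2.523, 0.001, 1.573]
wrist_force: [0.1, 0.3, 3.0]
```

```bash
python3 -m handwheel '[[[0,0,0],[0.018,0,-0.024],1],[[0,0,0],[0.018,0,-0.024],1]]'|sed -n 2,4p
```

```text
tool_pos: [0.5329, -0.1323, 0.1804]
ee_rot: [2.523, 0.001, 1.573]
wrist_force: [-1.2, 0.3, 4.8]
```

```bash
python3 -m handwheel '[[[0,0,0],[0.012,0,-0.016],1],[[0,0,0],[0.012,0,-0.016],1]]'|sed -n 2,4p; python3 tab.py
```

```text
tool_pos: [0.534, -0.1323, 0.1787]
ee_rot: [2.523, 0.001, 1.573]
wrist_force: [-0.6, 0.7, 4.6]
tab 123 [ 0.5561 -0.1202  0.1552] [ 0.5486 -0.1398  0.1435] [ 0.5621 -0.0911  0.1604]
lid 1.3489707615594222
```

```bash
python3 -m handwheel '[[[0,0,0],[0.018,0,-0.024],1],[[0,0,0],[0.018,0,-0.024],1]]'|sed -n 2,4p
```

```text
tool_pos: [0.5357, -0.1323, 0.1761]
ee_rot: [2.523, 0.001, 1.573]
wrist_force: [-0.2, 1.5, 4.2]
```

```bash
python3 -m handwheel '[[[0,0,0],[-0.1,0,0.14],1],[[0,0,0],[-0.2,0,0.28],1],[[0,0,0],[-0.3,0,0.4],1],[[0,0,0],[-0.3,0,0.6],1],[[0,0,0],[0,0,0.3],1]]'|sed -n 2,4p; python3 tab.py; python3 -c "
from bench import robot
o=robot.get_obs();print(o['tool_pos'],o['ee_rot'],o['time'])"
```

```text
tool_pos: [0.4894, -0.1326, 0.2637]
ee_rot: [2.523, 0.002, 1.572]
wrist_force: [0.4, 0.1, 0.2]
tab 137 [ 0.5571 -0.1232  0.1527] [ 0.5486 -0.1393  0.1405] [ 0.5637 -0.0923  0.1586]
lid 1.3361571427660088
[ 0.49100286 -0.13316471  0.26661811] [2.51844393 0.00433554 1.57161992] 24.5
```

```bash
python3 -m handwheel '[[[0,0,0],[-0.2,0,0.8],1],[[0,0.08,0],[-0.2,0,0.9],1],[[0,0.08,0],[0,0,0.9],0.8],[[0,0.08,0],[0,0.2,0.9],0.68],[[0,0.08,0],[0,0.6,0.2],0.68]]'|sed -n 2,6p; python3 -m handwheel '[[[0,0.08,0],[0.3,0.6,0],0.68],[[0,0,0],[0.6,0.6,0],0.68],[[0,0,0],[0.8,0.6,0],0.68],[[0,0,0],[0.8,0.5,0],0.68],[[0,0,0],[0.8,0,0],0.68]]'|sed -n 2,6p; python3 -m handwheel '[[[0,0,0],[0,0,0],0.68],[[0,0,0],[0,0,0],0.68]]'|sed -n 2,4p
```

```text
tool_pos: [0.4714, -0.0935, 0.4516]
ee_rot: [3.024, 0.004, 1.569]
wrist_force: [0.5, 0.7, 0.2]
width: 0.0206
finger_force: 0.0
tool_pos: [0.6373, 0.0267, 0.4447]
ee_rot: [-3.128, -0.001, 1.579]
wrist_force: [0.7, 0.3, 0.1]
width: 0.0302
finger_force: 0.0
tool_pos: [0.6371, 0.023, 0.4419]
ee_rot: [-3.123, -0.001, 1.573]
wrist_force: [-1.0, 0.0, 0.8]
```

```bash
python3 -m handwheel '[[[0,0,0],[0.02,0,-0.6],0.68],[[0,0,0],[0,0,-0.6],0.68],[[0,0,0],[0,0,-0.5],0.68],[[0,0,0],[0,0,-0.15],0.68],[[0,0,0],[0,0,0],0.68]]'|sed -n 2,4p; python3 -m handwheel '[[[0,0,0],[0,0,0],0.85],[[0,0,0],[0,0,0],1],[[0,0,0],[0,0,0],1],[[0,0,0],[0,0,0],1]]'|sed -n 2,6p
```

```text
tool_pos: [0.635, 0.0225, 0.3548]
ee_rot: [-3.13, -0.001, 1.572]
wrist_force: [-0.3, 0.3, 0.1]
tool_pos: [0.6375, 0.0227, 0.3567]
ee_rot: [-3.137, -0.0, 1.573]
wrist_force: [2.8, -0.6, 5.0]
width: 0.0114
finger_force: 30.0
```

```bash
python3 -m handwheel '[[[0,0,0],[-0.19,0,-0.03],1],[[0,0,0],[-0.19,0,-0.03],1],[[0,0,0],[-0.22,0,-0.04],1],[[0,0,0],[-0.22,0,-0.04],1],[[0,0,0],[-0.21,0,-0.05],1]]'|sed -n 2,4p; python3 -m handwheel '[[[0,0,0],[-0.21,0,-0.05],1],[[0,0,0],[-0.21,0,-0.07],1],[[0,0,0],[-0.21,0,-0.07],1]]'|sed -n 2,6p;python3 tab.py
```

```text
tool_pos: [0.5853, 0.022, 0.3498]
ee_rot: [-3.14, 0.001, 1.572]
wrist_force: [-0.8, -2.3, 11.2]
tool_pos: [0.5532, 0.0216, 0.3391]
ee_rot: [-3.136, 0.002, 1.572]
wrist_force: [-1.1, -3.2, 6.5]
width: 0.011
finger_force: 30.0
tab 131 [ 0.5693 -0.1214  0.1139] [ 0.5611 -0.1393  0.1026] [ 0.5762 -0.0905  0.2095]
lid 0.9392338747943952
```

```bash
python3 -m handwheel '[[[0,0,0],[-0.2,0,-0.09],1],[[0,0,0],[-0.2,0,-0.09],1],[[0,0,0],[-0.19,0,-0.11],1],[[0,0,0],[-0.19,0,-0.11],1]]'|sed -n 2,4p; python3 -m handwheel '[[[0,0,0],[-0.18,0,-0.13],1],[[0,0,0],[-0.17,0,-0.13],1],[[0,0,0],[-0.16,0,-0.15],1],[[0,0,0],[-0.16,0,-0.15],1]]'|sed -n 2,6p;python3 tab.py
```

```text
tool_pos: [0.5139, 0.0211, 0.3174]
ee_rot: [-3.133, 0.003, 1.571]
wrist_force: [-0.6, -5.5, 3.6]
tool_pos: [0.4799, 0.0207, 0.2883]
ee_rot: [-3.13, 0.004, 1.571]
wrist_force: [-1.9, -6.3, 2.1]
width: 0.011
finger_force: 30.0
tab 123 [ 0.5668 -0.1236  0.0823] [ 0.5577 -0.1394  0.069 ] [ 0.5735 -0.0935  0.089 ]
lid 0.5351707088769214
```

```bash
python3 -m handwheel '[[[0,0,0],[-0.14,-0.03,-0.165],1],[[0,0,0],[-0.14,-0.02,-0.165],1],[[0,0,0],[-0.13,0,-0.175],1],[[0,0,0],[-0.12,0,-0.175],1]]'|sed -n 2,4p; python3 -m handwheel '[[[0,0,0],[-0.11,0,-0.19],1],[[0,0,0],[-0.1,0,-0.19],1],[[0,0,0],[-0.09,0,-0.19],1],[[0,0,0],[-0.09,0,-0.19],1]]'|sed -n 2,6p;python3 tab.py
```

```text
tool_pos: [0.4528, 0.0201, 0.2534]
ee_rot: [-3.128, -0.0, 1.573]
wrist_force: [-5.0, -1.3, 2.8]
tool_pos: [0.4334, 0.0199, 0.2143]
ee_rot: [-3.127, 0.0, 1.573]
wrist_force: [-3.5, -1.9, 0.5]
width: 0.0112
finger_force: 30.0
tab 1 [ 0.5467 -0.1388  0.0501] [ 0.5467 -0.1388  0.0501] [ 0.5467 -0.1388  0.0501]
lid 0.14163131510507204
```

```bash
python3 -m handwheel '[[[0,0,0],[-0.05,0,-0.15],1],[[0,0,0],[-0.05,0,-0.15],1],[[0,0,0],[-0.04,0,-0.12],1],[[0,0,0],[-0.02,0,-0.08],1],[[0,0,0],[-0.02,0,-0.06],1]]'|sed -n 2,4p; python3 tab.py
```

```text
tool_pos: [0.4249, 0.0198, 0.1864]
ee_rot: [-3.127, 0.001, 1.573]
wrist_force: [-4.3, -2.1, -0.0]
  return _methods._mean(a, axis=axis, dtype=dtype,
  ret = um.true_divide(
Traceback (most recent call last):
  File "tab.py", line 6, in <module>
    R=C[m];print('tab',len(R),np.median(R,0),R.min(0),R.max(0))
                                             ~~~~~^^^
ValueError: zero-size array to reduction operation minimum which has no identity
```

Go down a little more until the rim is felt.

```bash
python3 -m handwheel '[[[0,0,0],[0,0,-0.04],1],[[0,0,0],[0,0,-0.03],1],[[0,0,0],[0,0,-0.03],1]]'|sed -n 2,4p
```

```text
tool_pos: [0.4249, 0.0198, 0.1857]
ee_rot: [-3.129, 0.001, 1.573]
wrist_force: [-12.8, -2.8, 20.1]
```

```bash
python3 -m handwheel '[[[0,0,0],[-0.04,0,0.06],1],[[0,0,0],[0,0,0],0.7],[[0,0,0],[0,0,0],0.65],[[0,0,0],[0,0,0.3],0.65],[[0,0,0],[0,0,0.6],0.65]]'|sed -n 2,5p; python3 -m handwheel '[[[0,0,0],[0,0,0.8],0.65],[[0,0,0],[0,0,0.8],0.65],[[0,0,0],[-0.4,0,0.8],0.65],[[0,0,0],[-0.4,0,0],0.65],[[0,0,0],[0,0,0],0.65]]'|sed -n 1,4p
python3 - <<'E'
from h import *
for n in('scene','top'):
    a,da=snap(n);C=cloud(n,da);h=cv2.cvtColor(a,cv2.COLOR_RGB2HSV).astype(int)
    m=(h[...,0]>20)&(h[...,0]<32)&(h[...,1]>150)&(C[...,2]>.1)&(C[...,2]<.16)&(C[...,1]>-.12)&(C[...,1]<.16)
    Y=C[m]
    for _ in range(3):
        q=Y.mean(0);w=np.linalg.svd(Y-q,full_matrices=False)[2][2];w*=np.sign(w[2]);Y=Y[abs((Y-q)@w)<.005]
    print('lid',np.arctan2(w[0],w[2]),q)
    if n=='scene': cv2.imwrite('pics/f.png',cv2.resize(a[90:370,90:410,::-1],None,fx=2.1,fy=2.1))
E
```

```text
tool_pos: [0.4232, 0.0208, 0.2284]
ee_rot: [-3.126, -0.002, 1.573]
wrist_force: [0.8, -0.3, 0.5]
width: 0.033
time: 31.0
tool_pos: [0.384, 0.0207, 0.353]
ee_rot: [-3.137, -0.001, 1.574]
wrist_force: [0.6, -0.1, -1.3]
lid 0.009191777075544553 [ 0.45458786 -0.03678523  0.13219971]
lid 0.00033750696344972826 [ 0.53191775 -0.0020587   0.13241074]
```

View pics/f.png

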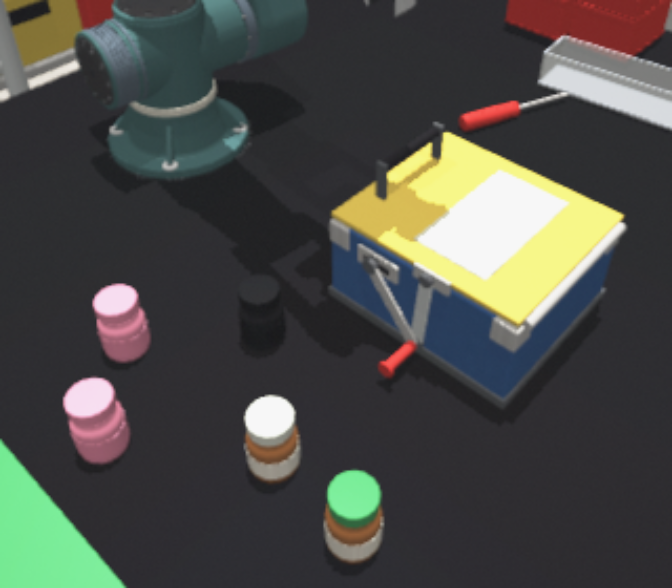

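The lid is level and fully shut (crop ~(480,225)), the brace is folded with its tab at (397,360), the other jars have not moved, and the gripper is clear.

```bash
python3 -c "
from bench import robot
print(robot.close_job())"
```

```text
the job is handed in; nothing more can be done
None
```

The job is handed in at about 31 s: brace locked, red-capped jar set upright in the chest, brace unloaded and folded with a light push, lid fully shut, other jars untouched; one pull when the brace came taut reached 16.5 N at the wrist, over the 15 N limit, though I saw no sign of the foot slipping.

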